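# Crank a bending frame down onto a mortar prism

## Robot

A 6-joint arm with a two-finger parallel gripper is mounted at the origin on a cart in front of the work surface, level with it; the furniture and walls round the work are solid. World frame = base frame: x ahead of the robot, y to its left, z up, the work surface at z = 0. Lengths are in m, angles in rad, forces in N, time in s.
With the tool pointing down it reaches from about 0.35 to 0.85 m from the base axis. Payload 8.1 kg.
Tool frame: the origin (TCP) lies on the mounting face of the last link; the fingertips stand 186 mm ahead of it and the grasp point (between the pads) lies 167 mm ahead of it; y points along the fingers, x is the direction in which the jaws open and shut, and the axes are right-handed (so a half turn about y gives the same grasp; the last joint's range is limited). The gripper opens to 93 mm and grips with 3 to 60 N. Pads are 15 mm wide; open, the fingers measure 128 mm over their backs; the gripper's body (75 mm by 188 mm) begins 65 mm behind the grasp point.
Start: joints at [-1.364, 0.13, 1.488, -0, 1.523, -0.085], TCP at [0.173, -0.575, 0.405] pointing down, gripper open.
Joint ranges: [-2.96, 2.96], [-0.89, 2.26], [0.02, 2.5], [-1.34, 4.48], [0, 2.73], [-2.66, 2.66]. Speed limits (rad/s): [2.39, 2.39, 2.79, 3.14, 3.14, 3.14].

## Interface

Orientations are given as a rotation vector (axis times angle).
In Python, from plant import robot, imaging gives the robot as it stands.
- The arm moves only by the shell command python3 -m inch 'ROWS' [OPENING] [FORCE]. ROWS is JSON, a list of rows, each an object of numbers: "x", "y", "z": the shift along the tool's x, y, z in mm; "twist": the turn about the tool's y in rad. In form: [{"x": .., "y": .., "z": .., "twist": ..}, ...]. A call has 1 to 12 rows; each row shifts and turns the commanded pose from where the row before left it, along the tool's axes as they then stand; what a row does not reach is not made up. A row lasts 1/10 s, in which the tool goes at most 50 mm and 8.59 degrees, less where a joint would pass 70% of its speed; a pose out of reach is approached as far as the arm can. A call with a gripper value outside its range is refused whole. OPENING is the gripper command: -1 is shut, 1 is fully open, values between are in proportion, set as the call begins (- or left out, the last holds). The fingers move at their own pace and stop on an object; FORCE is the grip in N (left out, the last holds). Time passes only in rows, so rows that do not move let the fingers close. It gives the time, the measured TCP pose, the force and the opening at its end, in the units of the state.
- robot.read_state(): the state, without advancing time (a new reading comes with each control period).
- imaging.read_camera(name): name is "scene" or "side" or "wrist"; returns a dict with "color" (420x560x3 uint8, red, green, blue), "depth" (420x560 float32, m along the optical axis (not along the pixel's ray), 0 where there is no reading), "fx", "fy", "cx", "cy" (pixels), "rvec" (rotation vector, rad) and "tvec" (3), from world to camera coordinates, as OpenCV has them; the wrist camera has in their place "tool_from_camera" (4x4, takes a point from camera to tool coordinates, whose origin is the TCP and whose axes are the tool frame's). Camera axes: x right, y down, z forward; pixel columns grow to the right and rows downward; lengths in m; the calibration is good to about 2 mm. A picture is of the moment at which its call begins: read the wrist's pose just before it.
- robot.close_job(): hands the job in, once; it reports no verdict.
The state is a dict: "t": time; "q": joint angles; "dq": joint speeds; "joint_torque": joint torques, N m; "tool_pos": TCP position; "orientation": TCP orientation; "force": force on the tool from outside, world axes, zero at the start; "wrist_torque": the same for the moment, N m; "opening": finger opening in m.
Only numpy, scipy, OpenCV 4.12 (cv2) and the standard library are available. Lean on these libraries where they do the work, as an engineer would, in place of code of your own. Each camera call takes 0.05 s, during which the arm holds its last target.

## Task

Get the mortar prism in the hand-cranked bending frame ready for its test: put the loose crank fully home on the square end of the screw and wind it clockwise, keeping it on the square as the screw sinks, until the loading roller has come down on the prism and presses it firmly, at about 150 newtons. Leave the crank seated on the screw, do not overload the prism or push it out of place, and leave the caliper and the two tins alone.

Things in the scene. Friction and masses are not known exactly. Their poses are not given: they have to be found in the camera images.
- bend_frame: Bending frame, bolted to the bench. Origin: centre of the base's underside, on the screw axis; z up, y along the crosshead. Grey base 130 x 250 x 14 mm, columns at y = +-107 mm, grey crosshead 52 x 256 mm at z 150 to 178 mm, column nuts up to z = 194 mm. A vertical screw mid-crosshead has a square end above and the loading roller below.
- screw_nut (a point): Fixed point on the screw axis, top of the brass nut on the crosshead, 186 mm above the bench. Each clockwise turn (seen from above) lowers screw, square end and roller together by 8 mm, at most 36 mm in all. Turning needs about 0.31 N m (5 N at the crank's knob); the screw stays where it is left. Each 10 N of load adds 0.013 N m (0.2 N at the knob) to winding down.
- shaft_seat (a point): On the screw axis, top face of the dark collar (25 mm diameter) at the foot of the square end; 209 to 223 mm above the bench at the start. The square is 15 mm across flats and rises 24 mm above this point, the last 3 mm tapered to 10 mm. Turns and sinks with the screw; x and y axes square to the flats.
- loading_nose: Steel loading roller, 16 mm diameter, 52 mm long, in a dark yoke under the screw, on stiff disc springs; does not turn. Its lowest line is 104 mm above this origin. Unloaded, origin z = shaft_seat z - 224 mm; it touches the prism (top 74 mm above the bench) when shaft_seat is 194 mm up. From there the load rises by about 70 N per mm the screw sinks (150 N: a quarter turn).
- crank: Loose steel crank, about 0.4 kg, at first standing on its boss on the bench. Origin: centre of the socket's mouth in the boss's flat underside; z up, x along the arm to the knob. Boss 30 x 30 x 30 mm; grey arm 18 mm wide, z 14 to 28 mm, out to x = 78 mm; counterweight out to x = -61 mm. Fully home, the boss rests on the collar: origin at shaft_seat.
- crank_hub (a point): On the crank's hub axis, 44 mm above the boss's underside, mid-height of the square hub for lifting: 26 x 26 mm, z 30 to 57 mm, sides parallel to the crank's x and y. The socket below is 17 mm square, 26 mm deep, sides parallel to x and y, mouth chamfered 1.5 mm; it fits the shaft in any of four quarter turns with about 8 degrees of play.
- knob_mid (a point): On the axis of the crank's red knob, 53 mm above the boss's underside, 65 mm from the hub's axis. The knob is an upright cylinder of 22 mm diameter, 29 to 71 mm above the boss's underside; it spins freely on its pin, so it can be held without turning the hand while the crank goes round. The point's own yaw means nothing.
- prism: Grey mortar prism 40 x 160 x 40 mm, lying loose across the frame's two support rollers, long side along the frame's y. Origin: centre of its underside, 34 mm above the bench; top 74 mm above the bench.
- caliper: Steel vernier caliper, 64 x 220 x 7 mm, loose in front of the frame; origin at the centre of its underside.
- tin_a: Aluminium sample tin with lid, 59 mm diameter, 38 mm high, loose, right of the frame; origin at the centre of its underside.
- tin_b: Aluminium sample tin with lid, 59 mm diameter, 38 mm high, loose, left of the frame; origin at the centre of its underside.

How it is judged:
On the way, in this order (a step that is already met when the one before it is completed fails the run):
1. the crank is fully home on the square end of the screw (horizontal distance between crank and shaft_seat below 0.004 m and z of crank in the frame of shaft_seat between -0.003 and 0.005 m and angle between crank's own z axis and vertical below 0.12 rad), for 0.1 s.
2. with the crank on the square, the loading roller is wound down until it presses on the prism (contact force between loading_nose and prism above 80 N and horizontal distance between crank and shaft_seat below 0.006 m and z of crank in the frame of shaft_seat below 0.015 m), for 0.1 s.
At the end, for the whole second after the job is handed in: The loading roller presses on the prism with 80 to 230 N; the crank sits at rest on the square end of the screw, its boss on the collar (within 4 mm of the axis, not lifted by 5 mm or more, upright within 7 degrees); the prism lies within 6 mm of where it was (all of step 1 and contact force between loading_nose and prism between 80 and 230 N and linear speed of crank below 0.02 m/s and distance of prism from where it was at the start of the episode below 0.006 m); the robot touches nothing.
It fails at once if the prism is overloaded (the roller presses with more than 300 N) (contact force between loading_nose and prism above 300 N).
It fails at once if the prism is pushed more than 10 mm out of place (distance of prism from where it was at the start of the episode above 0.01 m).
It fails at once if the caliper or a tin is moved by more than 15 mm (distance of any of caliper, tin_a, tin_b from where it was at the start of the episode above 0.015 m).
It also fails if it takes over 72 s, if anything falls off the work surface, if the arm or the gripper's body presses on something with over 40 N, if the wrist force passes 120 N, or if a joint passes its speed limit or range.

## Working session

There is one attempt and no reset: what is moved stays moved. The work goes in short steps, Python scripts to look and compute and a shell command to move; the robot and the scene stay as the last step left them, time stands still between calls to the robot, and variables do not carry over. Pictures are saved under pics/ and viewed, and the job is handed in when it is done.

```bash
ls; mkdir -p pics; cat > h.py <<'E'
import numpy as np, cv2
from scipy.spatial.transform import Rotation as R
from plant import robot, imaging
def st():
    s=robot.read_state(); print('t',round(s['t'],2),'pos',np.round(s['tool_pos'],4),'F',np.round(s['force'],1),'open',round(s['opening'],4)); print(np.round(R.from_rotvec(s['orientation']).as_matrix(),3).tolist()); return s
def world(c,s=None):
    "returns HxWx3 world points from depth, and (Rwc, origin)"
    d=c['depth']; H,W=d.shape; u,v=np.meshgrid(np.arange(W),np.arange(H))
    P=np.stack([(u-c['cx'])/c['fx']*d,(v-c['cy'])/c['fy']*d,d],-1)
    if 'rvec' in c:
        Rm=cv2.Rodrigues(np.array(c['rvec'],float))[0]; t=np.array(c['tvec']).ravel()
        return (P-t)@Rm
    T=np.array(c['tool_from_camera']); Rt=R.from_rotvec(s['orientation']).as_matrix()
    return (P@T[:3,:3].T+T[:3,3])@Rt.T+np.array(s['tool_pos'])
def save(c,n): cv2.imwrite('pics/'+n,c['color'][:,:,::-1])
E
python3 - <<'E'
from h import *
s=st(); print(s['q'])
for n in ['scene','side','wrist']:
    c=imaging.read_camera(n); save(c,n+'0.png'); np.savez(n+'0.npz',P=world(c,s),color=c['color'],depth=c['depth'])
    if 'rvec' in c:
        Rm=cv2.Rodrigues(np.array(c['rvec'],float))[0]; print(n,-Rm.T@np.ravel(c['tvec']),Rm[2])
E
```

```text
pics
t 0.0 pos [ 0.1726 -0.5744  0.4037] F [ 0.4 -0.6  1. ] open 0.093
[[0.288, -0.0, 0.958], [-0.958, 0.002, 0.288], [-0.002, -1.0, 0.0]]
[-1.36440051e+00  1.31178636e-01  1.48929481e+00 -1.16000584e-05
  1.52300738e+00 -8.54016189e-02]
scene [-0.48623739 -0.87608659  0.78219429] [ 0.66146959  0.61520852 -0.42892478]
side [ 0.05344966 -1.3315266   0.74449125] [ 0.28694796  0.87244201 -0.39560816]
```

View pics/scene0.png

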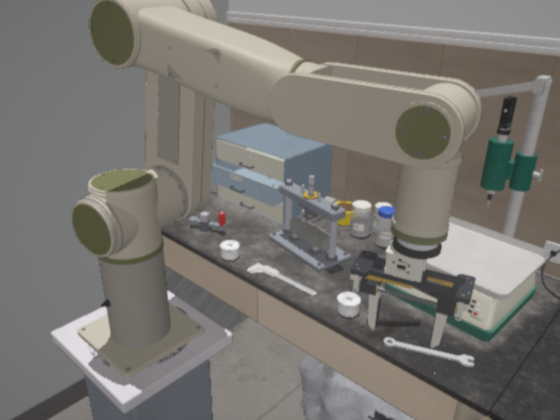

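View pics/side0.png

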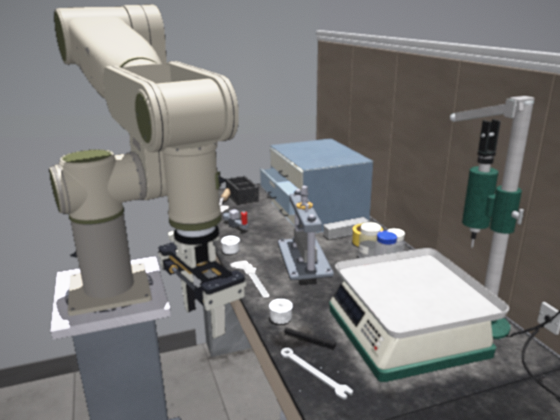

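View pics/wrist0.png

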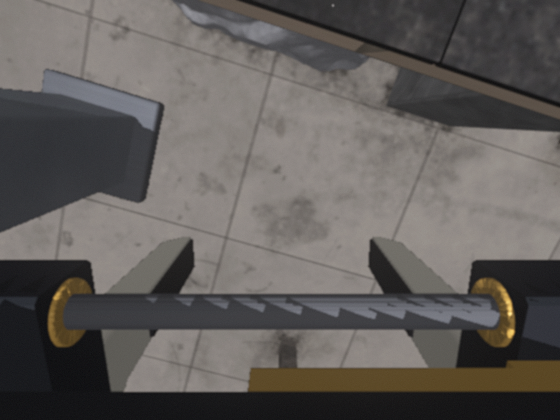

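The scene view has the crank at about (207,222) with its red knob at (222,218), the frame at (310,225) with the screw top near (311,180), the caliper at (285,277), and the tins at (230,250) and (348,304). The side view has the knob at (244,217) and the frame at (305,230).

```bash
python3 - <<'E'
from h import *
for n,boxes in [('scene',{'knob':(205,240,200,232),'frame':(265,350,170,270),'crank':(180,240,200,240)}),('side',{'knob':(225,260,200,232)})]:
    f=np.load(n+'0.npz'); P=f['P']; C=f['color'].astype(int); m=(C[...,0]>110)&(C[...,1]<60)&(C[...,2]<70)
    for k,(a,b,c,d) in boxes.items():
        p=P[c:d,a:b].reshape(-1,3)
        if k=='knob':
            q=p[m[c:d,a:b].ravel()]; print(n,k,len(q),np.median(q,0),q.min(0),q.max(0))
            v,u=np.nonzero(m[c:d,a:b]);print(u.mean()+a,v.mean()+c)
f=np.load('scene0.npz');P=f['P']
c=f['color']
img=np.hstack([cv2.resize(c[195:240,180:245],None,fx=6,fy=6,interpolation=2),cv2.resize(c[165:210,280:345],None,fx=6,fy=6,interpolation=2)])
cv2.imwrite('pics/z.png',img[:,:,::-1])
Q=P[165:275,260:355].reshape(-1,3)
for z0,z1 in [(0.165,0.185),(0.2,0.26)]:
    s=Q[(Q[:,2]>z0)&(Q[:,2]<z1)&(Q[:,0]<0.9)]; print(z0,len(s),np.median(s,0),s.min(0),s.max(0))
    if z0<.17:
        print(cv2.minAreaRect((s[:,:2]*1000).astype(np.float32)))
    else: print(np.round(s[::3],3))
Q=P[200:240,180:245].reshape(-1,3); s=Q[(Q[:,2]>0.03)&(Q[:,2]<0.1)]; print(s.min(0),s.max(0))
for z0,z1 in [(0.01,.03),(.026,.034),(0.05,0.065)]:
    s=Q[(Q[:,2]>z0)&(Q[:,2]<z1)];print(len(s),np.round(np.median(s,0),3),s.min(0),s.max(0))
E
```

```text
scene knob 53 [0.46349618 0.23394244 0.05147605] [0.45614079 0.22654029 0.03284419] [0.47482317 0.24430018 0.06778854]
221.52830188679246 219.1509433962264
side knob 49 [0.4713011  0.23343985 0.05162204] [0.46385406 0.22562295 0.00127415] [0.49797573 0.37425285 0.06997961]
243.87755102040816 218.44897959183675
0.165 1029 [0.58358892 0.00955547 0.1754584 ] [ 0.53525476 -0.16162428  0.16504048] [0.84319284 0.23833119 0.18499963]
((650.2564697265625, 12.620773315429688), (392.9232482910156, 226.17324829101562), 61.223411560058594)
0.2 169 [ 0.59498113 -0.0226468   0.21051749] [ 0.57189308 -0.07087859  0.20008936] [0.70800266 0.19410642 0.24273975]
[[ 0.645  0.194  0.201]
 [ 0.65   0.185  0.202]
 [ 0.647  0.169  0.207]
 [ 0.653  0.161  0.208]
 [ 0.647  0.142  0.214]
 [ 0.645  0.127  0.219]
 [ 0.661  0.129  0.214]
 [ 0.675  0.128  0.211]
 [ 0.69   0.128  0.207]
 [ 0.708  0.13   0.201]
 [ 0.65   0.176  0.201]
 [ 0.65   0.163  0.205]
 [ 0.645  0.145  0.211]
 [ 0.646  0.133  0.214]
 [ 0.658  0.13   0.211]
 [ 0.679  0.131  0.205]
 [ 0.689  0.127  0.204]
 [ 0.642  0.151  0.206]
 [ 0.645  0.141
[... 571 characters left out ...]
0.025  0.218]
 [ 0.581 -0.033  0.218]
 [ 0.583 -0.042  0.22 ]
 [ 0.579 -0.03   0.215]
 [ 0.581 -0.04   0.217]
 [ 0.578 -0.028  0.211]
 [ 0.577 -0.04   0.215]
 [ 0.591 -0.04   0.211]
 [ 0.583 -0.031  0.208]
 [ 0.59  -0.037  0.207]
 [ 0.584 -0.031  0.204]
 [ 0.586 -0.04   0.206]
 [ 0.575 -0.038  0.206]
 [ 0.589 -0.038  0.201]
 [ 0.572 -0.071  0.201]]
[0.43089875 0.22620452 0.03000796] [0.64801157 0.34080508 0.07358209]
267 [0.451 0.306 0.023] [0.41719857 0.22602599 0.01016077] [0.65272172 0.38611581 0.02990044]
93 [0.442 0.308 0.029] [0.41745    0.22602599 0.0260339 ] [0.64857873 0.35763934 0.03386581]
62 [0.455 0.291 0.055] [0.43120723 0.2276788  0.050583  ] [0.4732434  0.31703232 0.06430169]
```

View pics/z.png

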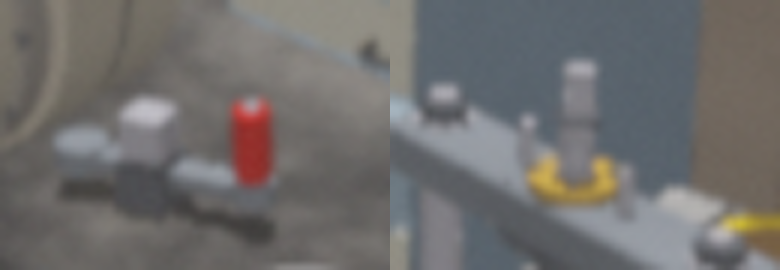

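```bash
python3 -m inch '[{"x":-14.5,"y":-8.3,"z":36.6},{"x":-14.5,"y":-8.3,"z":36.6},{"x":-14.5,"y":-8.3,"z":36.6},{"x":-14.5,"y":-8.3,"z":36.6},{"x":-14.5,"y":-8.3,"z":36.6},{"x":-14.5,"y":-8.3,"z":36.6},{"x":-14.5,"y":-8.3,"z":36.6},{"x":-14.5,"y":-8.3,"z":36.6}]' 1 20
python3 -m inch '[{"twist":-0.145},{"twist":-0.145},{"twist":-0.145},{"twist":-0.145},{"twist":-0.145},{"twist":-0.145},{"twist":-0.145},{"twist":-0.145},{"twist":-0.145},{"twist":-0.145},{"twist":-0.145}]'
python3 - <<'E'
from h import *
s=st();print(np.round(s['q'],3));c=imaging.read_camera('wrist');print(np.round(c['tool_from_camera'],4),c['fx'])
E
```

```text
t 0.15 pos [ 0.1726 -0.5745  0.4039] F [ 0.1 -0.5 -0.4] open 0.0929
[[0.288, -0.0, 0.958], [-0.958, 0.001, 0.288], [-0.001, -1.0, 0.0]]
[-1.364  0.131  1.489 -0.     1.523 -0.085]
[[ 1.000e+00  9.000e-04 -3.000e-04  1.000e-03]
 [ 5.000e-04 -2.531e-01  9.674e-01  1.930e-02]
 [ 8.000e-04 -9.674e-01 -2.531e-01  6.950e-02]
 [ 0.000e+00  0.000e+00  0.000e+00  1.000e+00]] 335.2935971561269$[0]: bad value
$[0]: bad value
```

```bash
python3 -m inch '[{"x":-14.5,"y":-8.3,"z":36.6,"twist":0},{"x":-14.5,"y":-8.3,"z":36.6,"twist":0},{"x":-14.5,"y":-8.3,"z":36.6,"twist":0},{"x":-14.5,"y":-8.3,"z":36.6,"twist":0},{"x":-14.5,"y":-8.3,"z":36.6,"twist":0},{"x":-14.5,"y":-8.3,"z":36.6,"twist":0},{"x":-14.5,"y":-8.3,"z":36.6,"twist":0},{"x":-14.5,"y":-8.3,"z":36.6,"twist":0}]' 1 20
python3 -m inch '[{"x":0,"y":0,"z":0,"twist":-0.145},{"x":0,"y":0,"z":0,"twist":-0.145},{"x":0,"y":0,"z":0,"twist":-0.145},{"x":0,"y":0,"z":0,"twist":-0.145},{"x":0,"y":0,"z":0,"twist":-0.145},{"x":0,"y":0,"z":0,"twist":-0.145},{"x":0,"y":0,"z":0,"twist":-0.145},{"x":0,"y":0,"z":0,"twist":-0.145},{"x":0,"y":0,"z":0,"twist":-0.145},{"x":0,"y":0,"z":0,"twist":-0.145},{"x":0,"y":0,"z":0,"twist":-0.145}]'
python3 - <<'E'
from h import *
s=st();print(np.round(s['q'],3))
E
```

```text
t: 1.0
tool_pos: [0.4207, -0.3781, 0.4714]
orientation: [-1.333, 0.992, -0.992]
force: [0.9, -0.7, -0.5]
opening: 0.0929
t: 2.1
tool_pos: [0.4196, -0.3793, 0.4709]
orientation: [-1.556, -0.252, 0.253]
force: [1.3, 0.5, -1.0]
opening: 0.093
t 2.1 pos [ 0.4196 -0.3793  0.4709] F [ 1.3  0.5 -1. ] open 0.093
[[0.949, -0.0, -0.316], [0.316, 0.0, 0.949], [-0.0, -1.0, 0.0]]
[-0.826  0.019  1.485  0.     1.637 -1.148]
```

```bash
python3 -m inch '[{"x":32,"y":-2.5,"z":29,"twist":0},{"x":32,"y":-2.5,"z":29,"twist":0},{"x":32,"y":-2.5,"z":29,"twist":0},{"x":32,"y":-2.5,"z":29,"twist":0},{"x":32,"y":-2.5,"z":29,"twist":0},{"x":32,"y":-2.5,"z":29,"twist":0},{"x":32,"y":-2.5,"z":29,"twist":0},{"x":32,"y":-2.5,"z":29,"twist":0},{"x":0,"y":0,"z":0,"twist":0}]'
python3 - <<'E'
from h import *
s=st();c=imaging.read_camera('wrist');save(c,'w1.png');np.savez('w1.npz',P=world(c,s),color=c['color'])
E
```

```text
t: 3.0
tool_pos: [0.5925, -0.0748, 0.4909]
orientation: [-1.554, -0.252, 0.251]
force: [-0.6, 0.2, -0.2]
opening: 0.0926
t 3.0 pos [ 0.5925 -0.0748  0.4909] F [-0.6  0.2 -0.2] open 0.0926
[[0.949, 0.0, -0.316], [0.316, 0.002, 0.949], [0.001, -1.0, 0.002]]
```

View pics/w1.png

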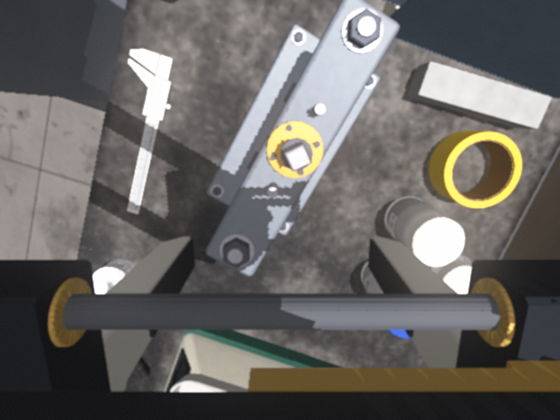

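The wrist view shows the square end at (297,155) inside the brass nut at (294,150), and the column nuts at (366,27) and (236,250). Next I'll measure the axis and the square's yaw.

```bash
python3 - <<'E'
from h import *
f=np.load('w1.npz');P=f['P'];C=f['color']
def reg(u0,u1,v0,v1): return P[v0:v1,u0:u1].reshape(-1,3)
q=reg(275,320,130,180)
for z0,z1 in [(.228,.26),(.236,.248),(.215,.226),(.18,.19)]:
    s=q[(q[:,2]>z0)&(q[:,2]<z1)]
    if len(s)>5:
        print(z0,len(s),np.round(np.median(s,0),4),np.round(s.min(0),4),np.round(s.max(0),4)); r=cv2.minAreaRect((s[:,:2]*1000).astype(np.float32)); print(r)
for b in [(345,390,5,50),(215,258,230,268)]:
    q=reg(*b); s=q[(q[:,2]>.187)&(q[:,2]<.205)]; print('nut',len(s),np.round(s.mean(0),4),s.min(0),s.max(0))
q=reg(312,330,100,118); print('peg',np.round(np.percentile(q[:,2],[50,80,90,95,100]),4))
q=reg(262,285,180,196); print('peg2',np.round(np.percentile(q[:,2],[50,80,90,95,100]),4))
q=reg(205,400,0,275); s=q[(q[:,2]>.17)&(q[:,2]<.182)]; print('cross',cv2.minAreaRect((s[:,:2]*1000).astype(np.float32)))
for i,(u,v,w) in enumerate([(255,105,85)]):
    cv2.imwrite('pics/z1.png',cv2.resize(C[v:v+w,u:u+w],None,fx=7,fy=7,interpolation=2)[:,:,::-1])
E
```

```text
0.228 515 [ 0.5891 -0.0306  0.2432] [ 0.5792 -0.042   0.228 ] [ 0.5997 -0.021   0.246 ]
((589.5485229492188, -31.319583892822266), (14.982736587524414, 15.200403213500977), 43.84858703613281)
0.236 495 [ 0.5892 -0.0309  0.2433] [ 0.5792 -0.042   0.2361] [ 0.5997 -0.021   0.246 ]
((589.5532836914062, -31.324567794799805), (14.982736587524414, 15.186580657958984), 43.84858703613281)
0.215 337 [ 0.5851 -0.0268  0.22  ] [ 0.5773 -0.0435  0.2166] [ 0.6018 -0.0192  0.2256]
((589.652099609375, -31.193450927734375), (23.954410552978516, 23.92182731628418), 18.37605857849121)
0.18 1094 [ 0.5917 -0.0279  0.1869] [ 0.5691 -0.0582  0.18  ] [ 0.613  -0.0104  0.19  ]
((593.4795532226562, -34.86121368408203), (37.5003662109375, 42.53982925415039), 18.25648307800293)
nut 932 [0.6096 0.0728 0.1922] [0.59685629 0.06070342 0.18706741] [0.62342352 0.08621139 0.19658822]
nut 575 [ 0.569  -0.1347  0.1921] [ 0.55590136 -0.14756871  0.18721019] [ 0.58218417 -0.12354685  0.19687047]
peg [0.1796 0.2017 0.2024 0.2028 0.4718]
peg2 [0.1793 0.2007 0.2021 0.2025 0.4718]
cross ((589.7451782226562, -30.85662841796875), (255.1144256591797, 52.19314193725586), 78.90576934814453)
```

View pics/z1.png

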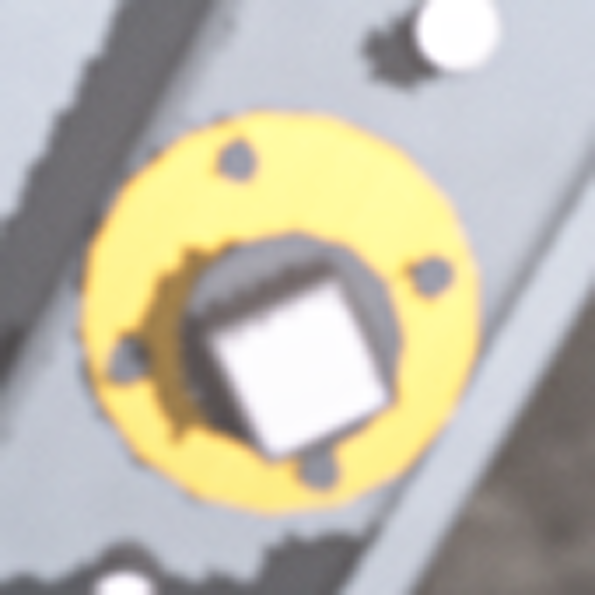

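```bash
python3 -m inch '[{"x":-3.7,"y":11.3,"z":45.4,"twist":0},{"x":-3.7,"y":11.3,"z":45.4,"twist":0},{"x":-3.7,"y":11.3,"z":45.4,"twist":0},{"x":-3.7,"y":11.3,"z":45.4,"twist":0},{"x":-3.7,"y":11.3,"z":45.4,"twist":0},{"x":-3.7,"y":11.3,"z":45.4,"twist":0},{"x":-3.7,"y":11.3,"z":45.4,"twist":0},{"x":-3.7,"y":11.3,"z":45.4,"twist":0},{"x":0,"y":0,"z":0,"twist":0}]'
python3 - <<'E'
from h import *
f=np.load('w1.npz');P=f['P'];C=f['color']
# square: points on top face z>.2415
m=np.zeros(P.shape[:2],bool); sub=np.s_[130:180,275:320]
m[sub]=(P[sub][...,2]>.2405)&(P[sub][...,2]<.247)
p=P[m][:,:2]*1000; h=cv2.convexHull(p.astype(np.float32)); print('sq',len(p),p.mean(0),cv2.minAreaRect(h))
s=st();c=imaging.read_camera('wrist');save(c,'w2.png');np.savez('w2.npz',P=world(c,s),color=c['color'])
E
```

```text
t: 3.95
tool_pos: [0.4475, 0.2595, 0.3987]
orientation: [-1.556, -0.248, 0.254]
force: [-0.1, -0.8, -1.3]
opening: 0.0926
sq 466 [589.39457084 -31.03472394] ((589.5513916015625, -31.219125747680664), (14.886406898498535, 14.942441940307617), 44.1113395690918)
t 3.95 pos [0.4475 0.2595 0.3987] F [-0.1 -0.8 -1.3] open 0.0926
[[0.949, -0.003, -0.315], [0.315, 0.0, 0.949], [-0.003, -1.0, 0.001]]
```

View pics/w2.png

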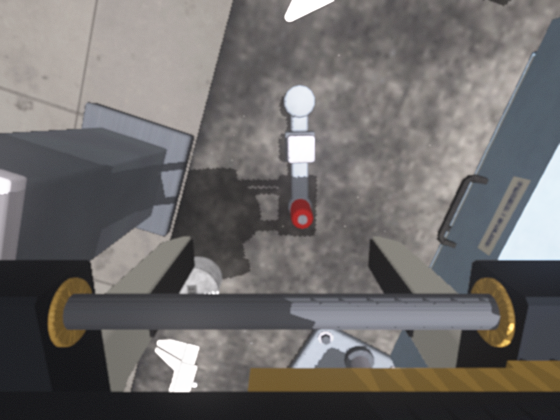

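The crank lies vertical in the picture: hub at (300,148), knob at (302,215), counterweight at (299,101). Tin_b, at (205,275), is clear of the planned descent.

```bash
python3 - <<'E'
from h import *
f=np.load('w2.npz');P=f['P'];C=f['color']
q=P[85:235,270:330].reshape(-1,3)
def rep(n,s): print(n,len(s),np.round(s.mean(0),4),np.round(s.min(0),4),np.round(s.max(0),4),cv2.minAreaRect((s[:,:2]*1000).astype(np.float32)))
q1=P[125:170,280:325].reshape(-1,3); rep('hub',q1[(q1[:,2]>.052)&(q1[:,2]<.062)])
q1=P[195:235,280:325].reshape(-1,3); rep('knobtop',q1[(q1[:,2]>.066)&(q1[:,2]<.076)])
q1=P[80:120,280:320].reshape(-1,3); rep('cw',q1[(q1[:,2]>.02)&(q1[:,2]<.09)])
q1=P[170:195,285:315].reshape(-1,3); rep('arm',q1[(q1[:,2]>.022)&(q1[:,2]<.034)])
E
```

```text
hub 725 [0.4508 0.3024 0.0575] [0.4358 0.2868 0.052 ] [0.4668 0.3175 0.0596] ((450.7666320800781, 302.119384765625), (25.21188735961914, 25.576942443847656), 20.42352867126465)
knobtop 378 [0.4723 0.2421 0.0715] [0.4623 0.231  0.066 ] [0.4835 0.2514 0.0756] ((472.8793640136719, 241.23110961914062), (20.506980895996094, 20.78830909729004), 66.93512725830078)
cw 863 [0.4364 0.3436 0.0304] [0.4203 0.3256 0.0217] [0.4517 0.3604 0.0334] ((436.3509826660156, 343.76873779296875), (31.123313903808594, 32.80318069458008), 18.405567169189453)
arm 424 [0.4636 0.2669 0.0275] [0.4515 0.2515 0.0244] [0.4764 0.2816 0.03  ] ((463.8304443359375, 266.75885009765625), (17.35736846923828, 26.87948226928711), 18.900402069091797)
```

```bash
python3 -m inch '[{"x":16.6,"y":0,"z":39.5,"twist":-0.023},{"x":0,"y":30,"z":0,"twist":0},{"x":0,"y":30,"z":0,"twist":0},{"x":0,"y":30,"z":0,"twist":0},{"x":0,"y":30,"z":0,"twist":0},{"x":0,"y":15,"z":0,"twist":0},{"x":0,"y":0,"z":0,"twist":0}]'
python3 - <<'E'
from h import *
s=st();c=imaging.read_camera('wrist');save(c,'w3.png');P=world(c,s)
from h import *
m=(P[...,2]>.052)&(P[...,2]<.063)&(abs(P[...,0]-.451)<.025)&(abs(P[...,1]-.302)<.025)
p=P[m]; print(len(p),p.mean(0),cv2.minAreaRect((p[:,:2]*1000).astype(np.float32)))
R0=R.from_rotvec(s['orientation']).as_matrix(); print('hub in tool mm',1000*R0.T@(p.mean(0)-s['tool_pos']))
E
```

```text
t: 4.7
tool_pos: [0.4533, 0.2977, 0.2635]
orientation: [-1.556, -0.261, 0.268]
force: [-0.3, 0.0, 0.2]
opening: 0.0929
t 4.7 pos [0.4533 0.2977 0.2635] F [-0.3  0.   0.2] open 0.0929
[[0.944, -0.004, -0.331], [0.331, -0.002, 0.944], [-0.004, -1.0, -0.001]]
1845 [0.45087542 0.30342565 0.05733057] ((451.1334533691406, 302.3254089355469), (25.816247940063477, 26.324356079101562), 19.922115325927734)
hub in tool mm [  0.55660019 206.18725623   6.43469368]
```

View pics/w3.png

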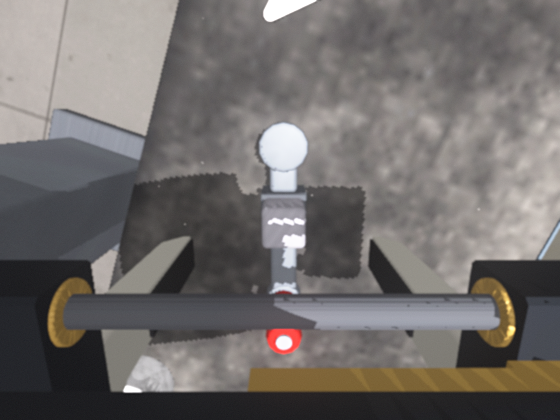

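Hub and fingers are aligned, with the hub at (284,222) between the fingers. The remaining correction is about 5 mm along z, then descend and close.

```bash
python3 -m inch '[{"x":-0.5,"y":0,"z":5.1,"twist":-0.008},{"x":0,"y":20,"z":0,"twist":0},{"x":0,"y":18,"z":0,"twist":0},{"x":0,"y":6,"z":0,"twist":0},{"x":0,"y":0,"z":0,"twist":0}]' 
python3 -m inch '[{"x":0,"y":0,"z":0,"twist":0},{"x":0,"y":0,"z":0,"twist":0},{"x":0,"y":0,"z":0,"twist":0},{"x":0,"y":0,"z":0,"twist":0},{"x":0,"y":0,"z":0,"twist":0},{"x":0,"y":0,"z":0,"twist":0},{"x":0,"y":0,"z":0,"twist":0}]' -1 45
```

```text
t: 5.25
tool_pos: [0.4513, 0.3043, 0.2222]
orientation: [-1.553, -0.273, 0.272]
force: [-0.6, 0.1, 0.5]
opening: 0.0929
t: 5.95
tool_pos: [0.4512, 0.3041, 0.2217]
orientation: [-1.554, -0.272, 0.272]
force: [0.8, 0.0, 0.2]
opening: 0.0416
```

```bash

python3 -m inch '[{"x":0,"y":0,"z":0,"twist":0},{"x":0,"y":0,"z":0,"twist":0},{"x":0,"y":0,"z":0,"twist":0},{"x":0,"y":0,"z":0,"twist":0}]' -1 45
python3 -m inch '[{"x":0,"y":-15,"z":0,"twist":0},{"x":0,"y":-20,"z":0,"twist":0},{"x":0,"y":-20,"z":0,"twist":0}]'
python3 - <<'E'
from h import *
s=st();c=imaging.read_camera('wrist');save(c,'w4.png')
E
```

```text
t: 6.35
tool_pos: [0.4512, 0.3041, 0.2217]
orientation: [-1.554, -0.272, 0.272]
force: [-0.3, -0.1, -1.1]
opening: 0.0255
t: 6.65
tool_pos: [0.4509, 0.3039, 0.2775]
orientation: [-1.554, -0.271, 0.273]
force: [0.6, 0.3, -3.5]
opening: 0.0257
t 6.65 pos [0.4509 0.3039 0.2775] F [ 0.6  0.3 -3.5] open 0.0257
[[0.94, -0.001, -0.34], [0.34, -0.001, 0.94], [-0.001, -1.0, -0.0]]
```

View pics/w4.png

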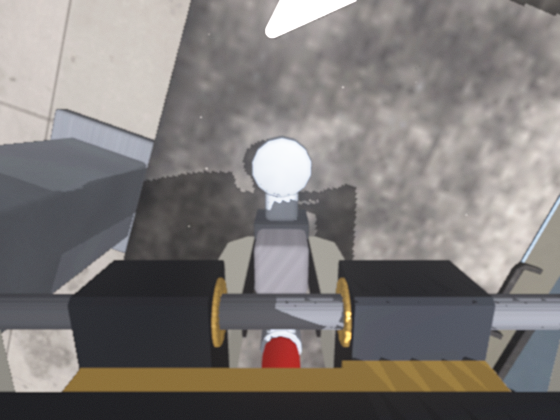

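```bash

python3 -m inch '[{"x":0,"y":-37,"z":0,"twist":-0.07},{"x":0,"y":-37,"z":0,"twist":-0.07},{"x":0,"y":-37,"z":0,"twist":-0.07},{"x":0,"y":-37,"z":0,"twist":-0.07},{"x":0,"y":-37,"z":0,"twist":-0.07},{"x":0,"y":-37,"z":0,"twist":-0.07},{"x":0,"y":0,"z":0,"twist":0}]'
python3 -m inch '[{"x":-12,"y":0,"z":-30.5,"twist":0},{"x":-12,"y":0,"z":-30.5,"twist":0},{"x":-12,"y":0,"z":-30.5,"twist":0},{"x":-12,"y":0,"z":-30.5,"twist":0},{"x":-12,"y":0,"z":-30.5,"twist":0},{"x":-12,"y":0,"z":-30.5,"twist":0},{"x":-12,"y":0,"z":-30.5,"twist":0},{"x":-12,"y":0,"z":-30.5,"twist":0},{"x":-12,"y":0,"z":-30.5,"twist":0},{"x":-12,"y":0,"z":-30.5,"twist":0},{"x":-12,"y":0,"z":-30.5,"twist":0},{"x":0,"y":0,"z":0,"twist":0}]'
python3 - <<'E'
from h import *
s=st();print(np.round(s['q'],2))
R0=R.from_rotvec(s['orientation']).as_matrix(); x=R0[:,0];print('xang',np.degrees(np.arctan2(x[1],x[0])))
hub=np.array(s['tool_pos'])-.0017*R0[:,2]; d=np.array([.5895,-.0311,0])-hub; print('shift tool mm',1000*R0.T@[d[0],d[1],0],'crank z',s['tool_pos'][2]-.2217)
for n in ['scene','side','wrist']:
    c=imaging.read_camera(n);save(c,n+'5.png'); np.savez(n+'5.npz',P=world(c,s),color=c['color'])
    if n!='wrist': cv2.imwrite(f'pics/{n}5z.png',cv2.resize(c['color'][120:220,250:380],None,fx=5,fy=5,interpolation=2)[:,:,::-1])
E
```

```text
t: 7.4
tool_pos: [0.4515, 0.3043, 0.5055]
orientation: [-1.485, -0.609, 0.593]
force: [0.8, 1.2, -3.3]
opening: 0.0257
t: 8.6
tool_pos: [0.5896, -0.0326, 0.4961]
orientation: [-1.487, -0.593, 0.598]
force: [-0.4, 0.3, -4.0]
opening: 0.0261
t 8.6 pos [ 0.5896 -0.0326  0.4961] F [-0.4  0.3 -4. ] open 0.0261
[[0.724, -0.003, -0.69], [0.69, -0.001, 0.724], [-0.003, -1.0, 0.001]]
[-0.14  0.09  1.37 -0.    1.69 -0.9 ]
xang 43.6452304243957
shift tool mm [9.42622522e-01 9.39343141e-04 2.89607202e+00] crank z 0.2743716431405158
```

View pics/wrist5.png

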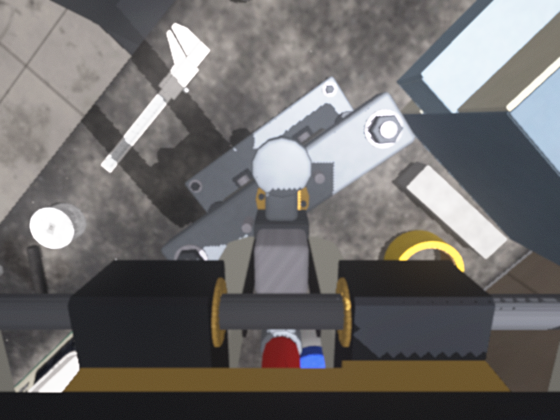

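View pics/scene5z.png

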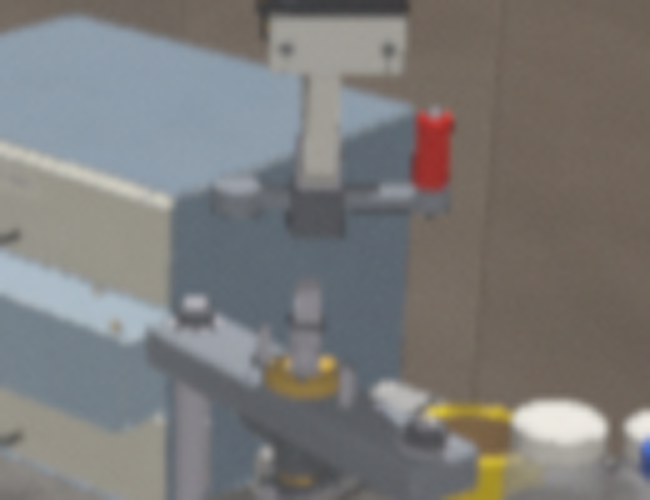

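View pics/side5z.png

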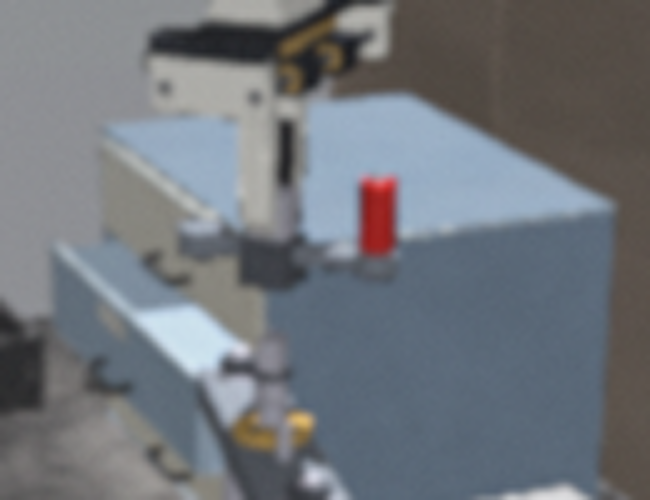

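```bash
python3 -m inch '[{"x":0.9,"y":0,"z":2.9,"twist":-0.008},{"x":0,"y":0,"z":0,"twist":0},{"x":0,"y":0,"z":0,"twist":0}]'
python3 - <<'E'
from h import *
s=st()
R0=R.from_rotvec(s['orientation']).as_matrix(); x=R0[:,0];print('xang',np.degrees(np.arctan2(x[1],x[0])))
hub=np.array(s['tool_pos'])-.0017*R0[:,2]; d=np.array([.5895,-.0311,0])-hub; print('shift tool mm',1000*R0.T@[d[0],d[1],0],'crank z',s['tool_pos'][2]-.2217)
for n in ['scene','side']:
    c=imaging.read_camera(n); K=np.array([[c['fx'],0,c['cx']],[0,c['fy'],c['cy']],[0,0,1]])
    im=cv2.resize(c['color'][120:220,250:380],None,fx=6,fy=6,interpolation=2)[:,:,::-1].copy()
    pr=lambda p:cv2.projectPoints(np.array(p,float).reshape(-1,1,3),np.array(c['rvec'],float),np.array(c['tvec'],float),K,None)[0].reshape(-1,2)
    pts=pr([[.5895,-.0311,.19],[.5895,-.0311,.2435],[.5895,-.0311,.2745],[.5895,-.0311,.3045]]); print(n,pts, 'per 10mm z', pr([[.5895,-.0311,.2435],[.5895-.0069,-.0311+.00724,.2435],[.5895+.00724,-.0311+.0069,.2435]]))
    for p in pts:
        q=tuple(int(v) for v in ((p-[250,120]+.5)*6)); cv2.circle(im,q,2,(0,255,0),-1)
    cv2.imwrite(f'pics/{n}6z.png',im)
c=imaging.read_camera('wrist'); P=world(c,s); T=(P-np.array(s['tool_pos']))@R0
m=(T[...,1]>.15)&(T[...,1]<.225)&(abs(T[...,0])<.02)
q=T[m]
for a,b in [(.025,.065)]:
  w=q[(q[:,2]>a)&(q[:,2]<b)]; print('cw tool',len(w),w.mean(0)*1000,w.min(0)*1000,w.max(0)*1000)
E
```

```text
t: 9.05
tool_pos: [0.5874, -0.0254, 0.4989]
orientation: [-1.484, -0.607, 0.607]
force: [0.1, -0.2, -4.7]
opening: 0.0259
t 9.05 pos [ 0.5874 -0.0254  0.4989] F [ 0.1 -0.2 -4.7] open 0.0259
[[0.714, 0.0, -0.701], [0.701, 0.0, 0.714], [0.0, -1.0, -0.0]]
xang 44.47798284007668
shift tool mm [-2.54737221e+00  2.43354747e-04 -3.82762876e+00] crank z 0.2772076580529282
scene [[311.01711276 191.84654094]
 [311.77780401 175.08907029]
 [312.22960224 165.13628636]
 [312.67479102 155.32910394]] per 10mm z [[311.77780401 175.08907029]
 [308.3658197  175.07181715]
 [311.50970434 173.83639991]]
side [[303.92028988 203.01406529]
 [304.05459967 186.2455295 ]
 [304.13418865 176.30886882]
 [304.21248122 166.53406632]] per 10mm z [[304.05459967 186.2455295 ]
 [300.98296293 185.77564634]
 [305.42703793 185.22133041]]
cw tool 3077 [ -0.87416588 191.40557437  43.17328237] [-16.55639752 188.28302401  25.01422911] [ 14.44504427 205.76161043  59.55695844]
```

View pics/scene6z.png

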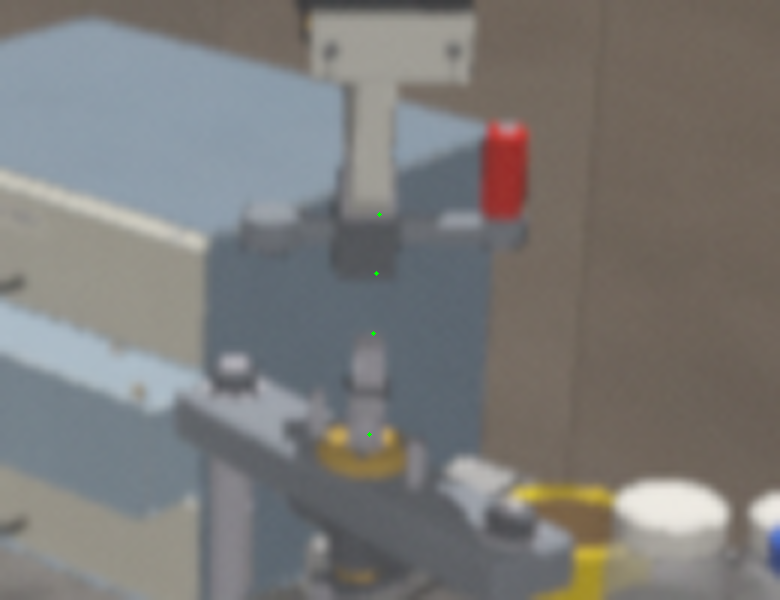

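View pics/side6z.png

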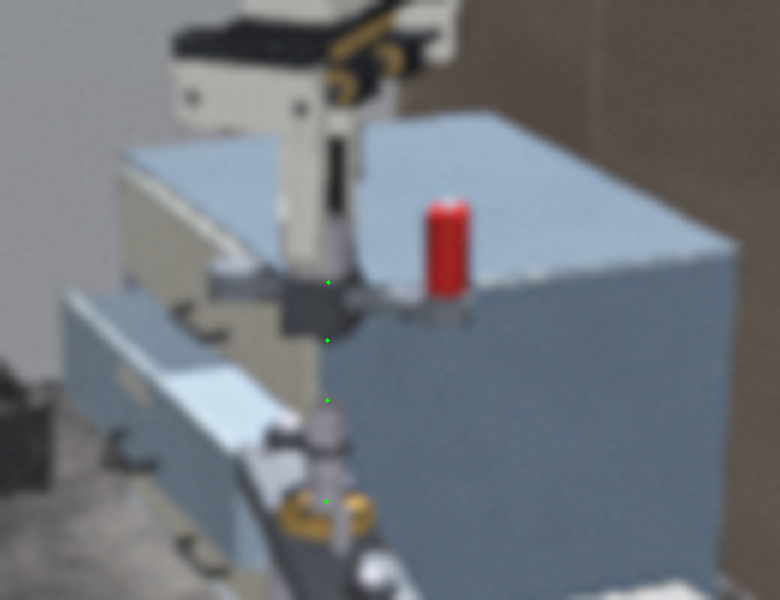

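```bash
cat > chk.py <<'E'
from h import *
s=st()
R0=R.from_rotvec(s['orientation']).as_matrix(); x=R0[:,0];print('xang',np.degrees(np.arctan2(x[1],x[0])))
hub=np.array(s['tool_pos'])-.0017*R0[:,2]; d=np.array([.5895,-.0311,0])-hub; print('shift tool mm',np.round(1000*R0.T@[d[0],d[1],0],2),'crank z',s['tool_pos'][2]-.2217,'tq',np.round(s['wrist_torque'],2))
E
python3 -m inch '[{"x":-2.5,"y":0,"z":-3.8,"twist":0},{"x":0,"y":0,"z":0,"twist":0},{"x":0,"y":0,"z":0,"twist":0},{"x":0,"y":0,"z":0,"twist":0}]'
python3 chk.py
```

```text
t: 9.6
tool_pos: [0.5885, -0.0309, 0.4987]
orientation: [-1.484, -0.606, 0.606]
force: [-0.0, -0.6, -3.3]
opening: 0.0258
t 9.6 pos [ 0.5885 -0.0309  0.4987] F [-0.  -0.6 -3.3] open 0.0258
[[0.715, -0.0, -0.7], [0.7, 0.0, 0.715], [-0.0, -1.0, 0.0]]
xang 44.392674014419185
shift tool mm [0.54 0.   0.89] crank z 0.2769897737366206 tq [ 0.02 -0.09 -0.  ]
```

```bash

python3 -m inch '[{"x":0.5,"y":10,"z":0.9,"twist":0},{"x":0,"y":10,"z":0,"twist":0},{"x":0,"y":10,"z":0,"twist":0},{"x":0,"y":0,"z":0,"twist":0},{"x":0,"y":0,"z":0,"twist":0}]'
python3 chk.py
python3 - <<'E'
from h import *
for n in ['scene','side']:
    c=imaging.read_camera(n)
    cv2.imwrite(f'pics/{n}7z.png',cv2.resize(c['color'][140:210,270:350],None,fx=7,fy=7,interpolation=2)[:,:,::-1])
E
```

```text
t: 10.1
tool_pos: [0.5881, -0.0298, 0.468]
orientation: [-1.484, -0.605, 0.607]
force: [-0.5, -0.6, -4.3]
opening: 0.0256
t 10.1 pos [ 0.5881 -0.0298  0.468 ] F [-0.5 -0.6 -4.3] open 0.0256
[[0.714, -0.001, -0.7], [0.7, 0.0, 0.714], [-0.001, -1.0, 0.001]]
xang 44.40753306988571
shift tool mm [ 0.03 -0.   -0.22] crank z 0.24630681254106646 tq [ 0.05 -0.17 -0.02]
```

View pics/scene7z.png

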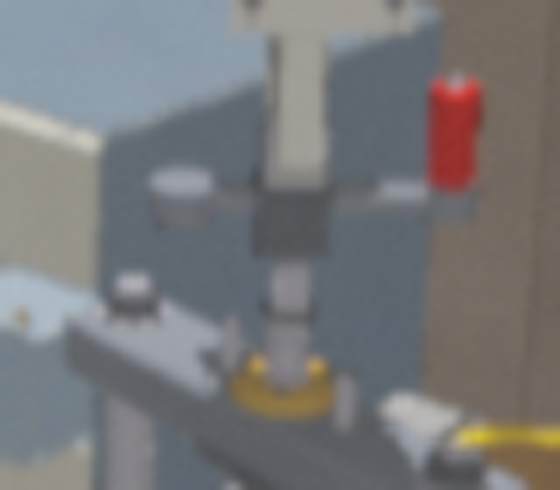

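View pics/side7z.png

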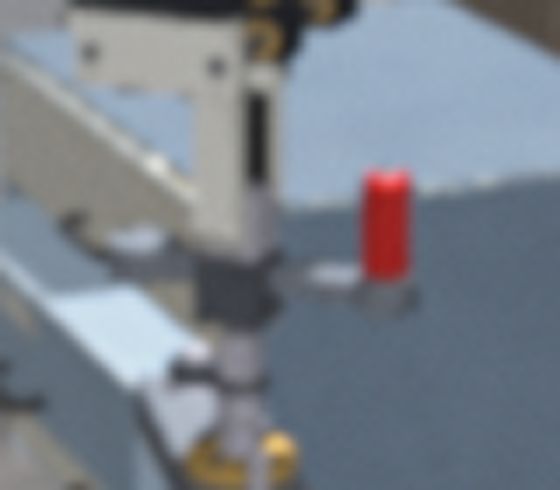

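In both views the boss sits centred over the square (scene 290/290, side 238/238). Lowering now.

```bash

python3 -m inch '[{"x":0,"y":3,"z":-0.2,"twist":0},{"x":0,"y":3,"z":0,"twist":0},{"x":0,"y":3,"z":0,"twist":0},{"x":0,"y":0,"z":0,"twist":0}]'
python3 chk.py
```

```text
t: 10.6
tool_pos: [0.5884, -0.0299, 0.459]
orientation: [-1.484, -0.605, 0.606]
force: [-0.2, 0.4, -3.7]
opening: 0.0256
t 10.6 pos [ 0.5884 -0.0299  0.459 ] F [-0.2  0.4 -3.7] open 0.0256
[[0.714, -0.001, -0.7], [0.7, 0.0, 0.714], [-0.0, -1.0, 0.001]]
xang 44.4046318914172
shift tool mm [-0.04  0.    0.04] crank z 0.2373366321411816 tq [ 0.08 -0.17  0.02]
```

No contact force yet; the mouth is about 6 mm below the top of the square.

```bash

python3 -m inch '[{"x":0,"y":4,"z":0,"twist":0},{"x":0,"y":4,"z":0,"twist":0},{"x":0,"y":4,"z":0,"twist":0},{"x":0,"y":3,"z":0,"twist":0},{"x":0,"y":0,"z":0,"twist":0}]'
python3 chk.py
python3 -m inch '[{"x":0,"y":1,"z":0,"twist":0},{"x":0,"y":1,"z":0,"twist":0},{"x":0,"y":1,"z":0,"twist":0}]'
python3 chk.py
```

```text
t: 11.1
tool_pos: [0.5883, -0.0298, 0.444]
orientation: [-1.484, -0.605, 0.606]
force: [0.6, 1.0, -4.0]
opening: 0.026
t 11.1 pos [ 0.5883 -0.0298  0.444 ] F [ 0.6  1.  -4. ] open 0.026
[[0.714, -0.001, -0.7], [0.7, 0.0, 0.714], [-0.0, -1.0, 0.001]]
xang 44.409375107363864
shift tool mm [-0.06  0.   -0.01] crank z 0.22227791687242782 tq [ 0.13 -0.21 -0.06]
t: 11.4
tool_pos: [0.5884, -0.03, 0.4418]
orientation: [-1.485, -0.606, 0.606]
force: [-0.0, 0.7, -3.6]
opening: 0.0256
t 11.4 pos [ 0.5884 -0.03    0.4418] F [-0.   0.7 -3.6] open 0.0256
[[0.714, 0.0, -0.7], [0.7, -0.0, 0.714], [0.0, -1.0, -0.0]]
xang 44.40131307481631
shift tool mm [-0.   -0.    0.13] crank z 0.22013490000359104 tq [ 0.04 -0.13 -0.05]
```

```bash

python3 -m inch '[{"x":0,"y":1,"z":0,"twist":0},{"x":0,"y":0,"z":0,"twist":0}]'
python3 chk.py
python3 -m inch '[{"x":0,"y":0,"z":0,"twist":0},{"x":0,"y":0,"z":0,"twist":0},{"x":0,"y":0,"z":0,"twist":0},{"x":0,"y":0,"z":0,"twist":0}]' 0.0
python3 chk.py
```

```text
t: 11.6
tool_pos: [0.5884, -0.03, 0.4409]
orientation: [-1.485, -0.606, 0.606]
force: [0.5, 0.3, -3.5]
opening: 0.0258
t 11.6 pos [ 0.5884 -0.03    0.4409] F [ 0.5  0.3 -3.5] open 0.0258
[[0.714, 0.0, -0.7], [0.7, -0.0, 0.714], [0.0, -1.0, -0.0]]
xang 44.402047280216465
shift tool mm [ 0.   -0.    0.14] crank z 0.21920247999866066 tq [ 0.04 -0.17 -0.02]
t: 12.0
tool_pos: [0.5885, -0.03, 0.4411]
orientation: [-1.485, -0.606, 0.606]
force: [-0.6, 0.5, -0.3]
opening: 0.0461
t 12.0 pos [ 0.5885 -0.03    0.4411] F [-0.6  0.5 -0.3] open 0.0461
[[0.714, 0.001, -0.7], [0.7, -0.0, 0.714], [0.0, -1.0, -0.0]]
xang 44.40553609911031
shift tool mm [-0.06 -0.    0.15] crank z 0.2193976995057741 tq [-0.   -0.17  0.01]
```

```bash

python3 -m inch '[{"x":0,"y":-20,"z":0,"twist":0},{"x":0,"y":-25,"z":0,"twist":0},{"x":0,"y":-25,"z":0,"twist":0},{"x":0,"y":-20,"z":-10,"twist":0},{"x":0,"y":0,"z":-30,"twist":0},{"x":0,"y":0,"z":-30,"twist":0},{"x":0,"y":0,"z":0,"twist":0},{"x":0,"y":0,"z":0,"twist":0}]' 0.1
python3 - <<'E'
from h import *
s=st();R0=R.from_rotvec(s['orientation']).as_matrix()
c=imaging.read_camera('wrist');save(c,'w8.png');P=world(c,s);np.savez('w8.npz',P=P,color=c['color'])
C=c['color'].astype(int)
near=(np.hypot(P[...,0]-.5895,P[...,1]+.0311)<.095)
def rep(n,m):
    p=P[m]; print(n,len(p),np.round(np.median(p,0),4),np.round(p.min(0),4),np.round(p.max(0),4),cv2.minAreaRect((p[:,:2]*1000).astype(np.float32)))
m=near&(np.hypot(P[...,0]-.5895,P[...,1]+.0311)<.03)&(P[...,2]>.27)&(P[...,2]<.285); rep('hub',m)
red=(C[...,0]>110)&(C[...,1]<70)&(C[...,2]<80)&near; rep('red',red)
m=near&(P[...,2]>.284)&(P[...,2]<.298)&(np.hypot(P[...,0]-.5895,P[...,1]+.0311)>.045); rep('knobtop',m)
c=imaging.read_camera('scene');cv2.imwrite('pics/scene8z.png',cv2.resize(c['color'][140:210,270:350],None,fx=7,fy=7,interpolation=2)[:,:,::-1])
E
```

```text
t: 12.8
tool_pos: [0.6376, -0.0803, 0.5301]
orientation: [-1.484, -0.604, 0.606]
force: [-0.6, 0.6, 0.7]
opening: 0.051
t 12.8 pos [ 0.6376 -0.0803  0.5301] F [-0.6  0.6  0.7] open 0.051
[[0.715, -0.001, -0.699], [0.699, 0.0, 0.715], [-0.0, -1.0, 0.001]]
hub 1478 [ 0.5887 -0.0319  0.2768] [ 0.572  -0.0489  0.2727] [ 0.6058 -0.015   0.2793] ((588.7683715820312, -31.8466796875), (26.02737045288086, 25.924245834350586), 44.33216094970703)
red 756 [ 0.6304 -0.0736  0.2899] [ 0.5884 -0.0873  0.2469] [ 0.6441 -0.0314  0.5109] ((611.88525390625, -61.45880889892578), (20.577112197875977, 73.55670166015625), 53.61924743652344)
knobtop 746 [ 0.6329 -0.0772  0.2908] [ 0.6235 -0.0884  0.2842] [ 0.6449 -0.0678  0.2944] ((634.1632080078125, -77.98870086669922), (21.450584411621094, 20.482986450195312), 2.5437285900115967)
```

View pics/w8.png

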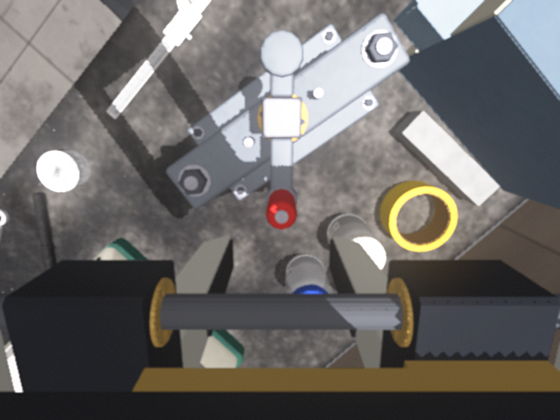

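View pics/scene8z.png

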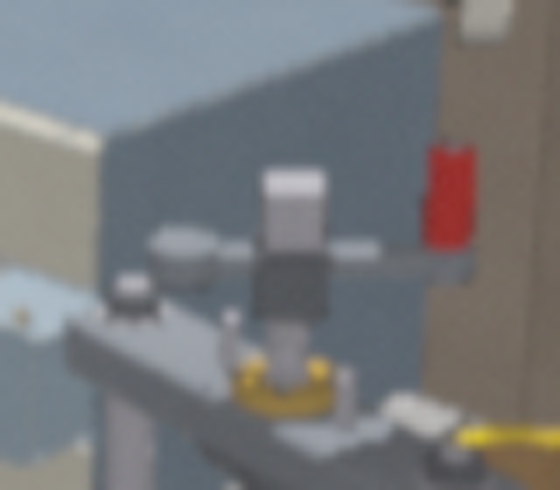

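The hub top is at z = 0.2768, so the crank's origin is at 0.2198, matching the seat: it is fully home. The knob is at (0.634,-0.078). Next I'll move down over the knob.

```bash

python3 -m inch '[{"x":-0.8,"y":20,"z":3.9,"twist":0},{"x":0,"y":25,"z":0,"twist":0},{"x":0,"y":25,"z":0,"twist":0},{"x":0,"y":15,"z":0,"twist":0},{"x":0,"y":4.5,"z":0,"twist":0},{"x":0,"y":0,"z":0,"twist":0},{"x":0,"y":0,"z":0,"twist":0}]'
python3 chk.py
python3 -m inch '[{"x":0,"y":0,"z":0,"twist":0},{"x":0,"y":0,"z":0,"twist":0},{"x":0,"y":0,"z":0,"twist":0},{"x":0,"y":0,"z":0,"twist":0},{"x":0,"y":0,"z":0,"twist":0},{"x":0,"y":0,"z":0,"twist":0},{"x":0,"y":0,"z":0,"twist":0},{"x":0,"y":0,"z":0,"twist":0}]' -1 20
python3 chk.py
```

```text
t: 13.6
tool_pos: [0.6343, -0.0776, 0.443]
orientation: [-1.486, -0.608, 0.605]
force: [0.1, -0.7, 0.4]
opening: 0.051
t 13.6 pos [ 0.6343 -0.0776  0.443 ] F [ 0.1 -0.7  0.4] open 0.051
[[0.714, 0.002, -0.7], [0.7, -0.0, 0.714], [0.001, -1.0, -0.002]]
xang 44.41815625731401
shift tool mm [ 0.57 -0.12 66.22] crank z 0.2212608428709626 tq [-0.01 -0.16  0.02]
t: 14.4
tool_pos: [0.6341, -0.0778, 0.4414]
orientation: [-1.485, -0.606, 0.606]
force: [1.2, -0.2, 0.3]
opening: 0.0213
t 14.4 pos [ 0.6341 -0.0778  0.4414] F [ 1.2 -0.2  0.3] open 0.0213
[[0.714, 0.0, -0.7], [0.7, -0.0, 0.714], [0.0, -1.0, -0.0]]
xang 44.40051257695579
shift tool mm [ 7.900e-01 -2.000e-02  6.628e+01] crank z 0.21968527085378942 tq [-0.06 -0.21 -0.01]
```

```bash

python3 -m inch '[{"x":-16.75,"y":0.33,"z":2.2,"twist":0},{"x":-15.6,"y":0.33,"z":6.46,"twist":0},{"x":-13.4,"y":0.33,"z":10.28,"twist":0},{"x":-10.28,"y":0.33,"z":13.4,"twist":0},{"x":-6.46,"y":0.33,"z":15.6,"twist":0},{"x":-2.2,"y":0.33,"z":16.75,"twist":0},{"x":0,"y":0,"z":0,"twist":0}]'
python3 chk.py
```

```text
t: 15.1
tool_pos: [0.5422, -0.0754, 0.4396]
orientation: [-1.484, -0.609, 0.605]
force: [5.4, 2.8, -2.6]
opening: 0.0213
t 15.1 pos [ 0.5422 -0.0754  0.4396] F [ 5.4  2.8 -2.6] open 0.0213
[[0.714, 0.003, -0.701], [0.701, 0.001, 0.714], [0.003, -1.0, -0.001]]
xang 44.47500192862824
shift tool mm [64.77  0.18  0.15] crank z 0.21786823009546386 tq [ 0.55 -1.04  0.02]
```

```bash

python3 -m inch '[{"x":2.2,"y":0.6,"z":16.75,"twist":0},{"x":6.46,"y":0.4,"z":15.6,"twist":0},{"x":10.28,"y":0.33,"z":13.4,"twist":0},{"x":13.4,"y":0.33,"z":10.28,"twist":0},{"x":15.6,"y":0.33,"z":6.46,"twist":0},{"x":16.75,"y":0.33,"z":2.2,"twist":0},{"x":0,"y":0,"z":0,"twist":0}]'
python3 chk.py
python3 - <<'E'
from h import *
for n in ['scene','side']:
    c=imaging.read_camera(n)
    cv2.imwrite(f'pics/{n}9z.png',cv2.resize(c['color'][140:250,260:360],None,fx=5,fy=5,interpolation=2)[:,:,::-1])
E
```

```text
t: 15.8
tool_pos: [0.544, 0.0158, 0.4373]
orientation: [-1.484, -0.607, 0.607]
force: [-1.9, 2.3, 4.5]
opening: 0.0215
t 15.8 pos [0.544  0.0158 0.4373] F [-1.9  2.3  4.5] open 0.0215
[[0.713, 0.0, -0.701], [0.701, 0.0, 0.713], [0.0, -1.0, 0.0]]
xang 44.49052724916799
shift tool mm [ -0.41  -0.   -63.66] crank z 0.21557509641310701 tq [ 0.12  0.2  -0.  ]
```

View pics/scene9z.png

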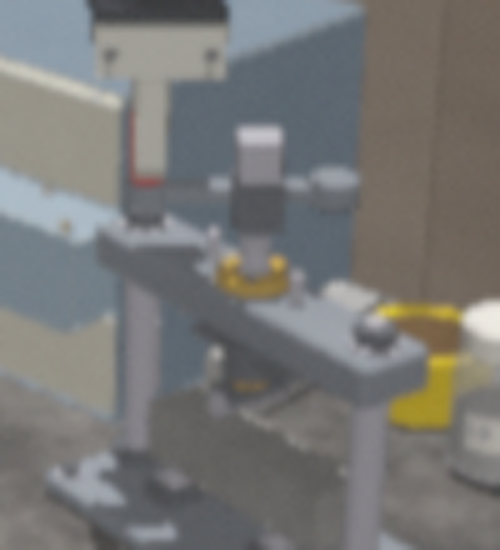

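View pics/side9z.png

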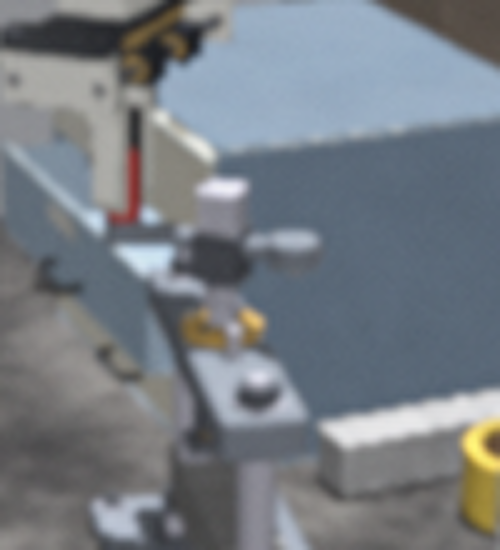

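The crank has made half a turn: the knob is now at (147,180) in the scene crop, still upright and on the square. Carrying on.

```bash

python3 -m inch '[{"x":16.75,"y":0.33,"z":-2.2,"twist":0},{"x":15.6,"y":0.33,"z":-6.46,"twist":0},{"x":13.4,"y":0.33,"z":-10.28,"twist":0},{"x":10.28,"y":0.33,"z":-13.4,"twist":0},{"x":6.46,"y":0.33,"z":-15.6,"twist":0},{"x":2.2,"y":0.33,"z":-16.75,"twist":0},{"x":-2.2,"y":0.33,"z":-16.75,"twist":0},{"x":-6.46,"y":0.33,"z":-15.6,"twist":0},{"x":-10.28,"y":0.33,"z":-13.4,"twist":0},{"x":-13.4,"y":0.33,"z":-10.28,"twist":0},{"x":-15.6,"y":0.33,"z":-6.46,"twist":0},{"x":-16.75,"y":0.33,"z":-2.2,"twist":0}]'
python3 chk.py
python3 -m inch '[{"x":-16.75,"y":0.33,"z":2.2,"twist":0},{"x":-15.6,"y":0.33,"z":6.46,"twist":0},{"x":-13.4,"y":0.33,"z":10.28,"twist":0},{"x":-10.28,"y":0.33,"z":13.4,"twist":0},{"x":-6.46,"y":0.33,"z":15.6,"twist":0},{"x":-2.2,"y":0.33,"z":16.75,"twist":0},{"x":2.2,"y":0.33,"z":16.75,"twist":0},{"x":6.46,"y":0.33,"z":15.6,"twist":0},{"x":10.28,"y":0.33,"z":13.4,"twist":0},{"x":13.4,"y":0.33,"z":10.28,"twist":0},{"x":15.6,"y":0.33,"z":6.46,"twist":0},{"x":16.75,"y":0.33,"z":2.2,"twist":0}]'
python3 chk.py
python3 - <<'E'
from h import *
for n in ['scene','side']:
    c=imaging.read_camera(n)
    cv2.imwrite(f'pics/{n}10z.png',cv2.resize(c['color'][140:250,260:360],None,fx=5,fy=5,interpolation=2)[:,:,::-1])
E
```

```text
t: 17.1
tool_pos: [0.6342, -0.0785, 0.4333]
orientation: [-1.484, -0.608, 0.604]
force: [1.0, 7.2, 1.6]
opening: 0.0217
t 17.1 pos [ 0.6342 -0.0785  0.4333] F [1.  7.2 1.6] open 0.0217
[[0.714, 0.002, -0.7], [0.7, 0.001, 0.714], [0.002, -1.0, -0.001]]
xang 44.411497613333644
shift tool mm [ 1.240e+00 -3.000e-02  6.685e+01] crank z 0.21161107210916175 tq [ 1.27 -0.23 -0.  ]
t: 18.3
tool_pos: [0.5427, 0.0145, 0.4294]
orientation: [-1.485, -0.604, 0.607]
force: [-2.9, -2.5, 4.0]
opening: 0.0214
t 18.3 pos [0.5427 0.0145 0.4294] F [-2.9 -2.5  4. ] open 0.0214
[[0.715, -0.002, -0.699], [0.699, -0.001, 0.715], [-0.002, -1.0, 0.001]]
xang 44.36402660029105
shift tool mm [ 1.560e+00 -4.000e-02 -6.362e+01] crank z 0.20768206692368274 tq [-0.78  0.49 -0.01]
```

View pics/scene10z.png

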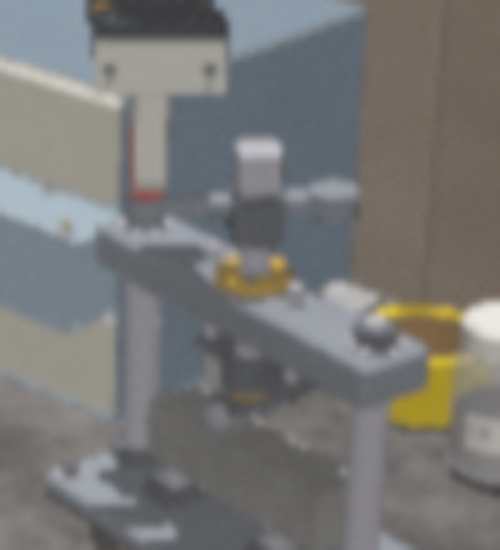

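After 1.5 turns the crank has dropped about 12 mm and is still seated. One full turn more.

```bash

python3 -m inch '[{"x":16.75,"y":0.33,"z":-2.2,"twist":0},{"x":15.6,"y":0.33,"z":-6.46,"twist":0},{"x":13.4,"y":0.33,"z":-10.28,"twist":0},{"x":10.28,"y":0.33,"z":-13.4,"twist":0},{"x":6.46,"y":0.33,"z":-15.6,"twist":0},{"x":2.2,"y":0.33,"z":-16.75,"twist":0},{"x":-2.2,"y":0.33,"z":-16.75,"twist":0},{"x":-6.46,"y":0.33,"z":-15.6,"twist":0},{"x":-10.28,"y":0.33,"z":-13.4,"twist":0},{"x":-13.4,"y":0.33,"z":-10.28,"twist":0},{"x":-15.6,"y":0.33,"z":-6.46,"twist":0},{"x":-16.75,"y":0.33,"z":-2.2,"twist":0}]'
python3 chk.py
python3 -m inch '[{"x":-16.75,"y":0.33,"z":2.2,"twist":0},{"x":-15.6,"y":0.33,"z":6.46,"twist":0},{"x":-13.4,"y":0.33,"z":10.28,"twist":0},{"x":-10.28,"y":0.33,"z":13.4,"twist":0},{"x":-6.46,"y":0.33,"z":15.6,"twist":0},{"x":-2.2,"y":0.33,"z":16.75,"twist":0},{"x":2.2,"y":0.33,"z":16.75,"twist":0},{"x":6.46,"y":0.33,"z":15.6,"twist":0},{"x":10.28,"y":0.33,"z":13.4,"twist":0},{"x":13.4,"y":0.33,"z":10.28,"twist":0},{"x":15.6,"y":0.33,"z":6.46,"twist":0},{"x":16.75,"y":0.33,"z":2.2,"twist":0}]'
python3 chk.py
python3 - <<'E'
from h import *
for n in ['scene','side']:
    c=imaging.read_camera(n)
    cv2.imwrite(f'pics/{n}11z.png',cv2.resize(c['color'][140:250,260:360],None,fx=5,fy=5,interpolation=2)[:,:,::-1])
E
```

```text
t: 19.6
tool_pos: [0.6341, -0.0786, 0.4253]
orientation: [-1.484, -0.608, 0.604]
force: [1.1, 6.2, 1.6]
opening: 0.0213
t 19.6 pos [ 0.6341 -0.0786  0.4253] F [1.1 6.2 1.6] open 0.0213
[[0.714, 0.002, -0.7], [0.7, 0.001, 0.714], [0.002, -1.0, -0.0]]
xang 44.41191741392433
shift tool mm [ 1.370e+00 -2.000e-02  6.684e+01] crank z 0.2036223482664989 tq [ 1.26 -0.17 -0.03]
t: 20.8
tool_pos: [0.5426, 0.0144, 0.4213]
orientation: [-1.485, -0.604, 0.607]
force: [-3.3, -2.9, 5.1]
opening: 0.0216
t 20.8 pos [0.5426 0.0144 0.4213] F [-3.3 -2.9  5.1] open 0.0216
[[0.715, -0.002, -0.699], [0.699, -0.001, 0.715], [-0.002, -1.0, 0.001]]
xang 44.368310138309994
shift tool mm [ 1.650e+00 -5.000e-02 -6.363e+01] crank z 0.1996133079305411 tq [-0.8   0.45 -0.01]
```

View pics/scene11z.png

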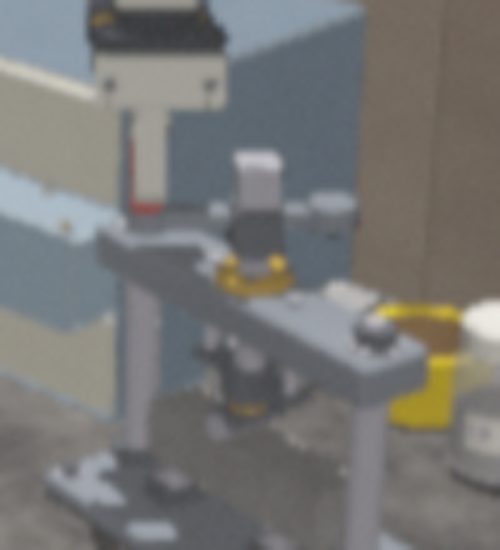

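View pics/side11z.png

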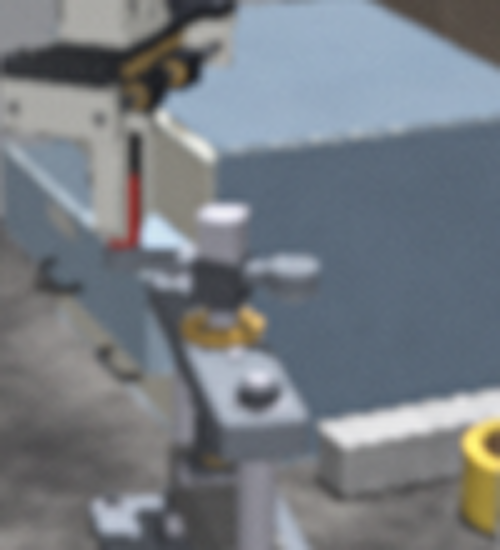

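```bash

python3 -m inch '[{"x":16.75,"y":0.33,"z":-2.2,"twist":0},{"x":15.6,"y":0.33,"z":-6.46,"twist":0},{"x":13.4,"y":0.33,"z":-10.28,"twist":0},{"x":10.28,"y":0.33,"z":-13.4,"twist":0},{"x":6.46,"y":0.33,"z":-15.6,"twist":0},{"x":2.2,"y":0.33,"z":-16.75,"twist":0},{"x":-2.2,"y":0.33,"z":-16.75,"twist":0},{"x":-6.46,"y":0.33,"z":-15.6,"twist":0},{"x":-10.28,"y":0.33,"z":-13.4,"twist":0},{"x":-13.4,"y":0.33,"z":-10.28,"twist":0},{"x":-15.6,"y":0.33,"z":-6.46,"twist":0},{"x":-16.75,"y":0.33,"z":-2.2,"twist":0}]'
python3 chk.py
python3 - <<'E'
from h import *
s=st();c=imaging.read_camera('wrist');save(c,'w12.png');P=world(c,s)
d=np.hypot(P[...,0]-.5892,P[...,1]+.0314)
m=(d<.03)&(P[...,2]>.24)&(P[...,2]<.27); p=P[m]; print(len(p),np.median(p,0),p.min(0),p.max(0)); h=p[np.abs(p[:,2]-np.median(p[:,2]))<.004]; print(cv2.minAreaRect((h[:,:2]*1000).astype(np.float32)))
E
```

```text
t: 22.1
tool_pos: [0.6341, -0.0786, 0.4174]
orientation: [-1.484, -0.608, 0.604]
force: [1.2, 7.2, 1.1]
opening: 0.0214
t 22.1 pos [ 0.6341 -0.0786  0.4174] F [1.2 7.2 1.1] open 0.0214
[[0.714, 0.002, -0.7], [0.7, 0.001, 0.714], [0.002, -1.0, -0.0]]
xang 44.41659603571055
shift tool mm [ 1.390e+00 -2.000e-02  6.684e+01] crank z 0.19566383963350087 tq [ 1.29 -0.18  0.02]
t 22.1 pos [ 0.6341 -0.0786  0.4174] F [1.2 7.2 1.1] open 0.0214
[[0.714, 0.002, -0.7], [0.7, 0.001, 0.714], [0.002, -1.0, -0.0]]
3649 [ 0.58943281 -0.03156273  0.25304507] [ 0.57278162 -0.04875375  0.2490454 ] [ 0.60659172 -0.01488802  0.2553658 ]
((589.8890380859375, -31.733707427978516), (25.77727699279785, 26.09195327758789), 43.198974609375)
```

View pics/w12.png

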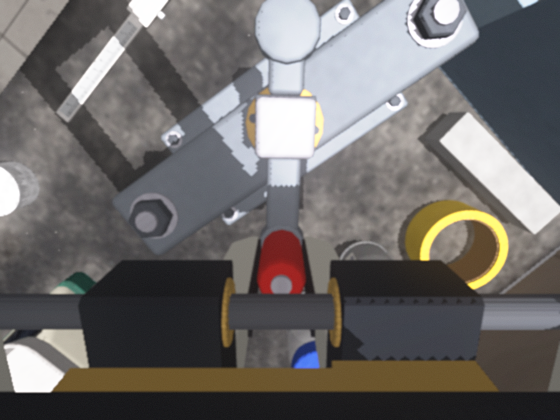

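Hub top is at z = 0.2530, so the seat is at about 0.196. Contact should come after about 90° more and 150 N after about 185°. I'll go in smaller steps from here.

```bash

python3 -m inch '[{"x":-16.75,"y":0.33,"z":2.2,"twist":0},{"x":-15.6,"y":0.33,"z":6.46,"twist":0},{"x":-13.4,"y":0.33,"z":10.28,"twist":0},{"x":-10.28,"y":0.33,"z":13.4,"twist":0},{"x":-6.46,"y":0.33,"z":15.6,"twist":0},{"x":-2.2,"y":0.33,"z":16.75,"twist":0}]'
python3 chk.py
python3 -m inch '[{"x":0,"y":0,"z":0,"twist":0},{"x":0,"y":0,"z":0,"twist":0}]'
python3 - <<'E'
from h import *
for n in ['scene','side']:
    c=imaging.read_camera(n); save(c,n+'12.png')
    cv2.imwrite(f'pics/{n}12z.png',cv2.resize(c['color'][190:240,280:345],None,fx=10,fy=10,interpolation=2)[:,:,::-1])
E
```

```text
t: 22.75
tool_pos: [0.5426, -0.0765, 0.4154]
orientation: [-1.485, -0.609, 0.602]
force: [13.9, 5.3, -3.1]
opening: 0.0217
t 22.75 pos [ 0.5426 -0.0765  0.4154] F [13.9  5.3 -3.1] open 0.0217
[[0.715, 0.004, -0.7], [0.7, 0.001, 0.715], [0.004, -1.0, -0.002]]
xang 44.393377967759754
shift tool mm [65.31  0.23  1.35] crank z 0.19368353765901136 tq [ 1.13 -2.75  0.01]
t: 22.95
tool_pos: [0.5426, -0.0761, 0.4152]
orientation: [-1.484, -0.609, 0.604]
force: [5.2, 3.7, 0.5]
opening: 0.0219
```

View pics/scene12z.png

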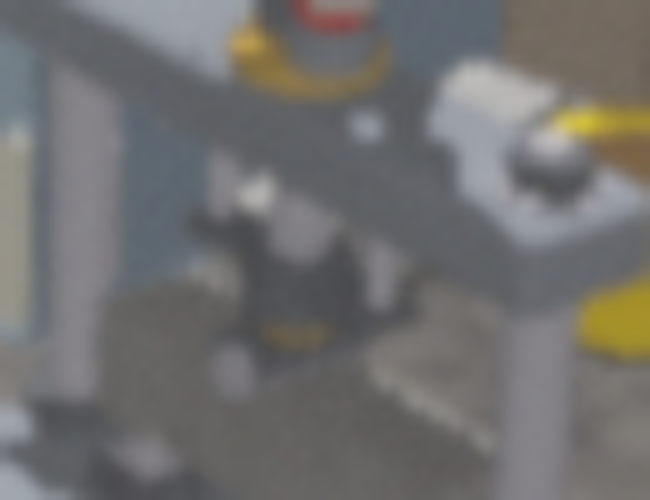

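View pics/side12z.png

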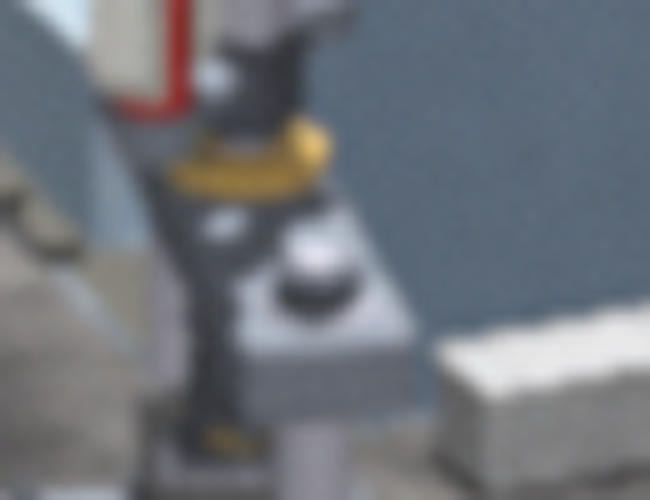

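The roller is right at the prism's top (scene crop, about (235,370)). I'll go 60° more, then measure.

```bash

python3 -m inch '[{"x":2.2,"y":0.33,"z":16.75,"twist":0},{"x":6.46,"y":0.33,"z":15.6,"twist":0},{"x":10.28,"y":0.33,"z":13.4,"twist":0}]'
python3 chk.py
python3 -m inch '[{"x":13.4,"y":0.33,"z":10.28,"twist":0}]'
python3 chk.py
python3 -m inch '[{"x":0,"y":0,"z":0,"twist":0},{"x":0,"y":0,"z":0,"twist":0}]'
python3 chk.py
python3 - <<'E'
from h import *
c=imaging.read_camera('scene');s=robot.read_state();P=world(c); d=np.hypot(P[...,0]-.5895,P[...,1]+.0311)
m=(d<.03)&(P[...,2]>.235)&(P[...,2]<.27); p=P[m]; print(len(p),np.percentile(p[:,2],[50,75,90]))
c=imaging.read_camera('wrist');P=world(c,s);save(c,'w13.png')
d=np.hypot(P[...,0]-.5892,P[...,1]+.0314)
m=(d<.03)&(P[...,2]>.235)&(P[...,2]<.27); p=P[m]; print(len(p),np.median(p,0) if len(p) else '')
E
```

```text
t: 23.35
tool_pos: [0.524, -0.0317, 0.4145]
orientation: [-1.488, -0.606, 0.604]
force: [8.5, -5.8, -2.1]
opening: 0.0214
t 23.35 pos [ 0.524  -0.0317  0.4145] F [ 8.5 -5.8 -2.1] open 0.0214
[[0.715, 0.003, -0.699], [0.699, -0.003, 0.715], [0.0, -1.0, -0.004]]
xang 44.31927985548879
shift tool mm [ 47.25   0.16 -43.63] crank z 0.19278699781865716 tq [-1.18 -1.81 -0.03]
t: 23.45
tool_pos: [0.526, -0.015, 0.4141]
orientation: [-1.488, -0.605, 0.605]
force: [4.2, -8.2, 0.7]
opening: 0.0216
t 23.45 pos [ 0.526  -0.015   0.4141] F [ 4.2 -8.2  0.7] open 0.0216
[[0.715, 0.001, -0.699], [0.699, -0.003, 0.715], [-0.002, -1.0, -0.003]]
xang 44.31713661130708
shift tool mm [ 34.15   0.09 -54.15] crank z 0.1924344611062619 tq [-1.52 -0.82 -0.02]
t: 23.65
tool_pos: [0.5265, -0.0145, 0.414]
orientation: [-1.485, -0.607, 0.606]
force: [0.8, -1.6, 2.8]
opening: 0.0216
t 23.65 pos [ 0.5265 -0.0145  0.414 ] F [ 0.8 -1.6  2.8] open 0.0216
[[0.714, 0.001, -0.7], [0.7, -0.0, 0.714], [0.0, -1.0, -0.001]]
xang 44.427954352921304
shift tool mm [ 3.341e+01  4.000e-02 -5.427e+01] crank z 0.19230210779586787 tq [-0.33 -0.44 -0.04]
69 [0.24403671 0.24733522 0.24835801]
48 [ 0.57459676 -0.0392837   0.24369603]
```

```bash

python3 -m inch '[{"x":15.6,"y":0.33,"z":6.46,"twist":0}]'; python3 chk.py
python3 -m inch '[{"x":16.75,"y":0.33,"z":2.2,"twist":0}]'
python3 chk.py
python3 -m inch '[{"x":0,"y":0,"z":0,"twist":0},{"x":0,"y":0,"z":0,"twist":0}]'
python3 chk.py
```

```text
t: 23.85
tool_pos: [0.5322, -0.0005, 0.4137]
orientation: [-1.485, -0.601, 0.607]
force: [-3.9, -5.9, 5.0]
opening: 0.0218
t 23.85 pos [ 5.322e-01 -5.000e-04  4.137e-01] F [-3.9 -5.9  5. ] open 0.0218
[[0.716, -0.003, -0.698], [0.698, -0.002, 0.716], [-0.003, -1.0, 0.001]]
xang 44.25907215603595
shift tool mm [ 19.68  -0.12 -60.19] crank z 0.192004341511263 tq [-1.39  0.36 -0.02]
t: 23.95
tool_pos: [0.5425, 0.014, 0.4133]
orientation: [-1.484, -0.601, 0.608]
force: [-6.7, -3.3, 7.2]
opening: 0.0214
t 23.95 pos [0.5425 0.014  0.4133] F [-6.7 -3.3  7.2] open 0.0214
[[0.716, -0.004, -0.698], [0.698, -0.001, 0.716], [-0.003, -1.0, 0.002]]
xang 44.3050006555583
shift tool mm [  2.14  -0.16 -63.36] crank z 0.19163383630612518 tq [-1.07  1.   -0.05]
t: 24.15
tool_pos: [0.5432, 0.0147, 0.4133]
orientation: [-1.483, -0.605, 0.607]
force: [-5.0, 0.6, 6.5]
opening: 0.0219
t 24.15 pos [0.5432 0.0147 0.4133] F [-5.   0.6  6.5] open 0.0219
[[0.714, -0.002, -0.7], [0.7, 0.001, 0.714], [-0.001, -1.0, 0.002]]
xang 44.41571834243736
shift tool mm [  1.04  -0.13 -63.42] crank z 0.1915657160994252 tq [ 0.13  0.61 -0.01]
```

Tangential knob force is 7.0 N against 4.4 N free at the same crank position, which gives about 130 N. The geometry gives about 140 N. Releasing the knob and checking.

```bash

python3 -m inch '[{"x":0,"y":0,"z":0,"twist":0},{"x":0,"y":0,"z":0,"twist":0},{"x":0,"y":0,"z":0,"twist":0},{"x":0,"y":0,"z":0,"twist":0},{"x":0,"y":0,"z":0,"twist":0}]' 0.0
python3 -m inch '[{"x":0,"y":-10,"z":0,"twist":0},{"x":0,"y":-20,"z":0,"twist":0},{"x":0,"y":-25,"z":0,"twist":0},{"x":0,"y":-25,"z":0,"twist":0},{"x":0,"y":-20,"z":-20,"twist":0},{"x":0,"y":-10,"z":-40,"twist":0},{"x":0,"y":0,"z":-40,"twist":0},{"x":0,"y":0,"z":-20,"twist":0},{"x":0,"y":0,"z":0,"twist":0},{"x":0,"y":0,"z":0,"twist":0},{"x":0,"y":0,"z":0,"twist":0}]'
python3 - <<'E'
from h import *
s=st();c=imaging.read_camera('wrist');save(c,'w14.png');P=world(c,s)
d=np.hypot(P[...,0]-.5892,P[...,1]+.0314)
m=(d<.03)&(P[...,2]>.24)&(P[...,2]<.27); p=P[m]; print(len(p),np.median(p,0),p.min(0),p.max(0)); h=p[np.abs(p[:,2]-np.median(p[:,2]))<.004]; print(cv2.minAreaRect((h[:,:2]*1000).astype(np.float32)))
q=P[(d>.03)&(d<.13)&(P[...,2]>.187)&(P[...,2]<.198)]; print('nuts',np.median(q,0))
q=P[(d<.12)&(P[...,2]>.17)&(P[...,2]<.182)]; print('crosshead z',np.median(q[:,2]))
for n in ['scene','side']:
    c=imaging.read_camera(n); save(c,n+'14.png')
    cv2.imwrite(f'pics/{n}14z.png',cv2.resize(c['color'][140:250,260:360],None,fx=5,fy=5,interpolation=2)[:,:,::-1])
E
```

```text
t: 24.65
tool_pos: [0.5435, 0.0146, 0.413]
orientation: [-1.484, -0.606, 0.606]
force: [-0.1, -0.5, -0.6]
opening: 0.0464
t: 25.75
tool_pos: [0.6271, -0.0703, 0.5237]
orientation: [-1.484, -0.607, 0.606]
force: [-0.3, 0.2, -0.3]
opening: 0.0466
t 25.75 pos [ 0.6271 -0.0703  0.5237] F [-0.3  0.2 -0.3] open 0.0466
[[0.714, 0.0, -0.7], [0.7, 0.0, 0.714], [0.0, -1.0, -0.0]]
1185 [ 0.58930369 -0.0308114   0.24928135] [ 0.57287826 -0.04800448  0.24114878] [ 0.60629876 -0.01415571  0.25166827]
((589.5707397460938, -31.211732864379883), (26.019807815551758, 25.944345474243164), 47.2664680480957)
nuts [0.60240667 0.06477363 0.19160853]
crosshead z 0.1787374617347367
```

View pics/w14.png

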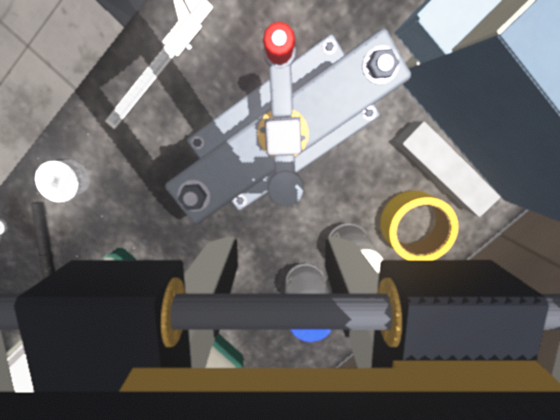

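View pics/scene14z.png

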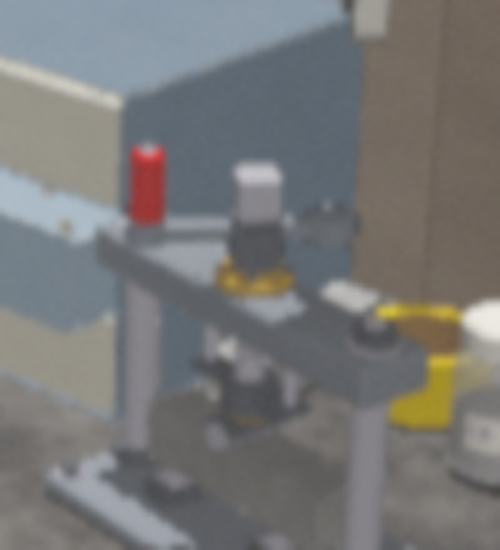

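View pics/side14z.png

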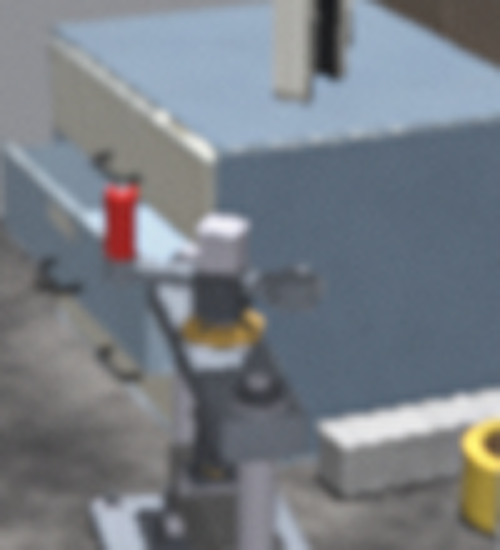

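All estimates lie well inside 80–230 N. The crank is seated and upright, and the gripper is clear, so I'm handing in.

```bash
python3 -c "
from plant import robot
print(robot.close_job())"
```

```text
the job is handed in; nothing more can be done
None
```

I put the crank fully home on the square, wound it about 3.5 turns clockwise by the knob while lowering the hand 8 mm per turn, then let go, backed clear and handed in at about 26 s.

**Crank:** it sits upright on the collar. Its hub axis is within about 0.2 mm of the screw axis, and its hub top is at z = 0.2493 m, which puts the seat at about 0.192 m.

**Load on the prism:** there is no direct reading of this force, and the estimates spread from about 119 to 155 N, all inside 80–230 N:

| Estimate | Load |
|---|---|
| Rise in knob force (7.0 N against 4.4 N unloaded) | about 130 N |
| Turns made since the last height reading | about 140 N |
| Hub height as measured | about 119 N |
| Hub height corrected for the camera's roughly 0.5 mm height error | about 155 N |

**Prism, caliper and tins:** I saw no shift of the prism in the last views, and the hand never came near the caliper or the tins. I judged all of these by eye and did not measure their positions.

No check failed.

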